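# Seat a horseshoe yoke in the corner of the drill nest

## Robot

A 6-joint arm with a two-finger parallel gripper is mounted at the origin on a cart in front of the work surface, level with it; the furniture and walls round the work are solid. World frame = base frame: x ahead of the robot, y to its left, z up, the work surface at z = 0. Lengths are in m, angles in rad, forces in N, time in s.
With the tool pointing down it reaches from about 0.3 to 0.875 m from the base axis. Payload 4.2 kg.
Tool frame: the origin (TCP) lies between the finger pads; the fingertips stand bot.finger_overhang ahead of it and the grasp point (between the pads) is the TCP (bot.finger_overhang is the distance from the TCP to the fingertips, in m); z points along the fingers, y is the line along which they close (so a half turn about z gives the same grasp; the last joint's range is limited). The gripper opens to 85 mm and grips with 20 to 120 N. Pads are 22 mm wide; open, the fingers measure 114 mm over their backs; the gripper's body (76 mm by 85 mm) begins 54 mm behind the grasp point. The pads swing forward as they close: fully open they stand 13 mm farther back than shut.
Start: joints at [1.098, 0.32, 1.565, -0, 1.257, -0.02], TCP at [0.252, 0.517, 0.25] pointing down, gripper open.
Joint ranges: [-3.11, 3.11], [-0.84, 2.01], [0.21, 2.61], [-1.34, 4.49], [0.05, 2.63], [-2.56, 2.56]. Speed limits (rad/s): [2.57, 2.57, 3.14, 3.14, 3.14, 3.14].

## Interface

Orientations are given as a unit quaternion [w, x, y, z].
In Python, from workcell import bot gives the robot as it stands.
- The arm moves only by the tool apply_moves, never from a script. Its argument "steps" is a list that holds one entry, the list of rows, each a list of 5 numbers: the opening in per cent of the stroke, from 0 (shut) to 100 (fully open), then the shift along the tool's x, y, z in m, then the turn about the tool's z in degrees. In form: [[[claw, x, y, z, twist], ...]]. A call has exactly 8 rows; each row is the pose to reach, as a shift and turn from the pose commanded when the call began, along the tool's axes at that moment; what a row does not reach only later rows make up. A row lasts 1/8 s, in which the tool goes at most 62.5 mm and 10.7 degrees, less where a joint would pass 70% of its speed; a pose out of reach is approached as far as the arm can. A call with a gripper value outside its range is refused whole. The fingers move at their own pace and stop on an object; "squeeze" is the grip in N (left out, the last holds). Time passes only in rows, so rows that repeat a pose let the fingers close, or fill a call up. It gives the time, the measured TCP pose, the force, the opening and the grip force at its end, in the units of the state.
- bot.observe(): the state, without advancing time (a new reading comes with each control period).
- bot.snapshot(name): name is "side" or "top" or "wrist"; returns the picture (400x640x3 uint8, blue, green, red); there is no depth.
- bot.get_calibration(name): a dict with "fx", "fy", "cx", "cy" (pixels), "R" (3x3) and "t" (3): a world point X has camera coordinates R X + t. Camera axes: x right, y down, z forward; pixel columns grow to the right and rows downward; lengths in m; the calibration is good to about 2 mm. The wrist camera is an equidistant fisheye: a pixel r from the principal point sees the ray r / f radians off the axis. A picture is of the moment at which its call begins: read the wrist's pose just before it. get_calibration takes no time and is no camera call; for the wrist camera it gives the pose at the moment of the call.
- bot.finish_job(): hands the job in; it is judged then, once.
Trained networks look in the newest picture that a camera, given by its name, has taken for a name from the list of things; names that differ only in an ending like _2 or _b are one class to them, and where a whole thing is asked for, a point or a joint stands for the part that bears it (a point fixed in the world has none). Each returns a list of dicts, best first, with "p" (0 to 1); they miss things now and then, are a little off and sometimes report something else, mostly with a low value. They report only what shows in the picture. A call takes as long as a camera call. They do not tell look-alikes from the thing itself.
- bot.look_for(query, camera): "at" ([column, row] in pixels, amid what is visible of it).
The state is a dict: "t": time; "qpos": joint angles; "joint_vel": joint speeds; "joint_torque": joint torques, N m; "tcp_pos": TCP position; "tool_rot": TCP orientation; "force": force on the tool from outside, world axes, zero at the start; "wrist_torque": the same for the moment, N m; "width": finger opening in m; "gripper_force": force on a finger pad.
Only numpy, scipy, OpenCV 4.12 (cv2) and the standard library are available. Lean on these libraries where they do the work, as an engineer would, in place of code of your own. Each camera call takes 0.05 s, during which the arm holds its last target. There are 200 camera calls.

## Task

Load the horseshoe-shaped yoke that lies on the steel drill nest, using your fingertips only: push it until its long straight side is flat against the back rail, then, keeping it against the rail, slide it along, bend first, past the spring catch and fully home in the corner at the left, so that it touches rail and end stop and the catch has snapped shut behind it. Never lift or carry the yoke, and leave the spare yokes, the coil and the tape on the bench alone.

Things in the scene. Friction and masses are not known exactly. Their poses are not given: they have to be found in the camera images.
- nest: drill nest, fixed to the bench: steel base plate with a rail along its back. Origin on the bench top; x axis towards the rail (away from the robot), y along the rail to the end stop (left). In its frame, mm: base x -90 to 75, y -215 to 145, top z = 10; rail face x = 45 along the whole length, 22 thick, top z = 24. Its faces are ground and oiled (friction about 0.2)
- nest_corner (a point): where the faces of rail and end stop meet, on the base's top: x = 45, y = 115, z = 10 mm in the nest's frame; axes as the nest's. The end stop's face lies across the rail at y = 115, top z = 24. Slid home here, the yoke has its origin at x = 9, y = 79 mm in the nest's frame
- guide_mouth (a point): rounded entrance of the front guide, on the base's top: x = -30, y = 55 mm in the nest's frame. The guide is a 20 mm thick bar parallel to the rail, its face at x = -30 from y = 55 to 115, its round end reaching y = 45, top z = 22. The pocket between rail and guide is 75 mm wide (the yoke 72)
- catch (a joint): spring catch before the pocket, on an upright pivot at x = -47, y = -28 mm in the nest's frame: 0 = shut (rest), up to 0.45 rad as its nose is pushed towards the robot. The passing yoke opens it on its ramp (some 1 to 5 N of push along the rail), then the spring shuts it by itself (1 to 2 N at the nose). Arm top z = 22 mm, pivot screw z = 30 mm
- catch_nose (a point): tip of the catch's nose, half-way up, on its square face. Shut, it lies at x = -12, y = 39 mm in the nest's frame, about 2 mm behind the end of a seated yoke's front leg, so that the yoke cannot slip back. From the nose to the rail all is free
- yoke: the yoke to load: white-grey horseshoe plate, 73 mm long (x), 72 wide (y), 8 thick, about 60 g, flat on the nest, its near edge 5 to 45 mm off the rail. Origin at the centre of its underside; x axis from the open mouth to the bend, at first within 0.35 rad of the nest's +y. Each leg is about 20 wide at its root and 14 at its end, x = -36; flush on the rail, the x axis leans 0.05 rad off it
- yoke_mouth (a point): point in the yoke's mouth, midway between the legs: x = -14, y = 0, z = 4 mm in the yoke's frame. The mouth is 30 mm wide at the legs' roots (x = 3) and 38 at their ends (x = -36), each inner side at some 0.12 rad to the x axis. The inside of the bend lies 28 mm ahead in the middle, 17 near the legs. A fingertip under 28 mm wide fits in and can drag the yoke
- yoke_nose (a point): outermost point of the bend, x = 36.5, y = 0 mm in the yoke's frame, half-way up; touches the end stop when home
- leg_tip (a point): rear end of the straight outer side that comes to lie on the rail: x = -31, y = -34 mm in the yoke's frame, half-way up
- leg_root (a point): front end of that straight side, where the bend begins: x = 4, y = -36 mm in the yoke's frame, half-way up
- spare_yoke_1: spare horseshoe yoke, same as the work-piece, lying flat on the bench in front of the nest as the lower of a stack of two; origin at the centre of its underside. Leave it alone.
- spare_yoke_2: upper yoke of that stack of two (its underside 8 mm above the bench); origin at the centre of its underside. Leave it alone.
- wound_coil: bobbin wound with enamelled wire, 45 x 47 x 56 mm, standing on the bench in front of the nest; origin at the centre of its underside. Leave it alone.
- reel: roll of tape, 64 mm across and 18 mm high, lying on the bench behind the rail; origin at the centre of its underside. Leave it alone.
There are look-alikes about, which are no part of the job. What is shaped like the yoke but yellow is not meant.

How it is judged:
On the way, in this order (a step that is already met when the one before it is completed fails the run):
1. the yoke's straight side lies flat against the rail (both ends of it within 3.5 mm), while the yoke is still outside the catch (x of each of leg_tip, leg_root in the frame of nest above 0.0415 m and y of yoke in the frame of nest below -0.005 m), for 0.2 s.
2. the yoke is in the corner, its straight side within 3.5 mm of the rail and its bend within 3.5 mm of the stop, the catch shut behind it (x of each of leg_tip, leg_root in the frame of nest above 0.0415 m and y of yoke_nose in the frame of nest above 0.1115 m and value of joint catch below 0.06 rad), for 0.2 s.
At the end, for the whole second after the job is handed in: the yoke lies flat and at rest in the corner of the nest, both ends of its straight side within 3.5 mm of the rail's face and its bend within 3.5 mm of the end stop, and the catch is shut (below 0.06 rad) behind it (all of step 2 and z of yoke in the frame of nest below 0.0125 m and angle between yoke's own z axis and vertical below 0.05 rad and linear speed of yoke below 0.01 m/s); the robot touches nothing.
It fails at once if the yoke is lifted (more than 8 mm off the base) or tipped (more than 0.3 rad) (z of yoke in the frame of nest above 0.018 m or angle between yoke's own z axis and vertical above 0.3 rad).
It fails at once if the yoke enters the catch and pocket while off the rail (its centre past the nest's y = 0 with an end of its straight side more than 6 mm from the rail) (y of yoke in the frame of nest above 0 m and x of any of leg_tip, leg_root in the frame of nest below 0.039 m).
It fails at once if a spare yoke, the coil or the tape is moved by more than 20 mm (distance of any of spare_yoke_1, spare_yoke_2, wound_coil, reel from where it was at the start of the episode above 0.02 m).
It also fails if it takes over 70 s, if anything falls off the work surface, if the arm or the gripper's body presses on something with over 40 N, if the wrist force passes 120 N, or if a joint passes its speed limit or range.

## Working session

There is one attempt and no reset: what is moved stays moved. The work goes in short steps, Python scripts to look and compute and a tool call to move; the robot and the scene stay as the last step left them, time stands still between calls to the robot, and variables do not carry over. Pictures are saved under pics/ and viewed, at most 10 in all, crops included, and the job is handed in when it is done.

Besides the shell and the picture viewer there is one more tool, called as name(argument=value, ...) on one line, values as JSON. apply_moves: Moves the arm, as the interface text tells. Its arguments: {"type":"object","properties":{"steps":{"type":"array"},"squeeze":{"type":"number"}},"required":["steps"]}

```bash
mkdir -p pics; python3 - <<'E'
from workcell import bot
import cv2
s=bot.observe();print(s['t'],s['tcp_pos'],s['tool_rot'],s['width'],bot.finger_overhang)
for c in ['top','side']:
    im=bot.snapshot(c);cv2.imwrite(f'pics/{c}0.png',im)
    K=bot.get_calibration(c);print(c,{k:(v.tolist() if hasattr(v,'tolist') else v) for k,v in K.items()})
    for q in ['yoke','yoke_mouth','yoke_nose','leg_tip','leg_root','nest','nest_corner','guide_mouth','catch_nose','catch']:
        print(q,[(([round(a) for a in d['at']]),round(d['p'],2)) for d in bot.look_for(q,c)][:5])
E
```

```text
0.0 [0.25134367 0.51664779 0.24948248] [-2.11919421e-04  2.24468602e-01  9.74480902e-01 -8.79299453e-04] 0.08538908659412926 0.019
top {'fx': 413.1304452224743, 'fy': 413.1304452224743, 'cx': 323.4102433152399, 'cy': 192.57818601396926, 'R': [[0.01700981996160129, -0.9998322926136733, -0.0067862118858597826], [-0.9817834659422212, -0.015417395277592423, -0.1893766879141514], [0.18924030233370837, 0.00988385399226182, -0.9818810607211578]], 't': [-0.09065467315359808, 0.5112107500536025, 0.8248950078234232]}
yoke [([368, 204], 0.71), ([427, 278], 0.7)]
yoke_mouth [([365, 212], 0.95), ([427, 277], 0.79)]
yoke_nose [([426, 275], 0.67), ([368, 202], 0.56)]
leg_tip [([365, 214], 0.82), ([425, 278], 0.75)]
leg_root [([364, 206], 0.91), ([424, 275], 0.71)]
nest [([310, 204], 0.72)]
nest_corner [([310, 206], 0.86)]
guide_mouth [([310, 205], 0.61)]
catch_nose [([293, 222], 0.8)]
catch [([293, 222], 0.86)]
side {'fx': 455.5584478055307, 'fy': 455.5584478055307, 'cx': 311.1599122652916, 'cy': 203.52887118493865, 'R': [[0.8938750508073827, -0.448316172542258, -5.45999928934016e-05], [-0.29676892138560035, -0.5916213206772605, -0.7496081777967216], [0.3360291666562981, 0.670072251594673, -0.6618818450442037]], 't': [-0.5073872953122792, 0.12331888916965827, 0.9888944746312656]}
yoke [([281, 302], 0.92), ([313, 234], 0.86)]
yoke_mouth [([314, 233], 0.9), ([284, 302], 0.69)]
yoke_nose [([312, 235], 0.76), ([283, 299], 0.58)]
leg_tip [([311, 237], 0.72), ([282, 300], 0.6)]
leg_root [([313, 236], 0.95), ([284, 299], 0.75)]
nest [([296, 211], 0.88), ([276, 198], 0.38)]
nest_corner [([294, 212], 0.96)]
guide_mouth [([300, 213], 0.77)]
catch_nose [([275, 198], 0.56)]
catch [([276, 198], 0.5)]
```

View pics/top0.png

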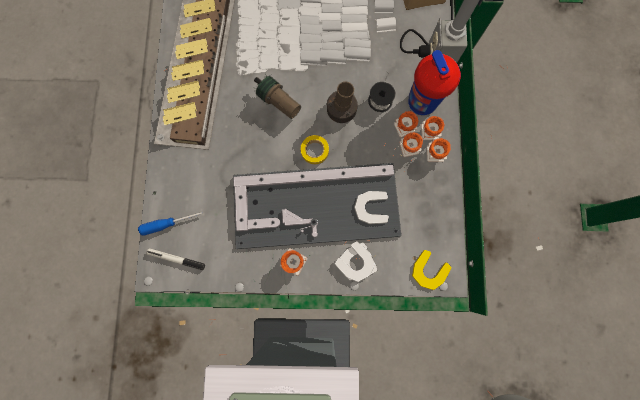

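```bash
python3 - <<'E'
import cv2
im=cv2.imread('pics/top0.png')
cv2.imwrite('pics/crop0.png',cv2.resize(im[135:305,200:460],None,fx=3,fy=3,interpolation=cv2.INTER_CUBIC)[:510,:780])
E
```

```text
(no output)
```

View pics/crop0.png

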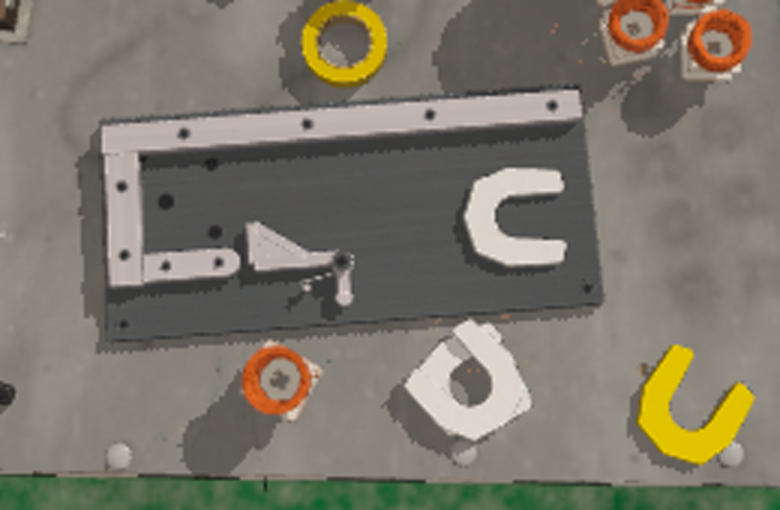

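The picture shows three horseshoe candidates:
- White-grey yoke on the nest at (372,208).
- White stack of two on the bench at (356,263), which are the spares.
- Yellow one at (431,270), the look-alike.

The one on the nest fits the description: it is white-grey, flat on the steel, and its bend points left. The crop confirms this.

```bash
cat > h.py <<'E'
import numpy as np,cv2
from scipy.optimize import least_squares,minimize
from workcell import bot
def proj(K,P):
    c=np.asarray(P)@np.array(K['R']).T+np.array(K['t']);return c[:,:2]/c[:,2:]*[K['fx'],K['fy']]+[K['cx'],K['cy']]
def unproj(K,uv,z):
    R=np.array(K['R']);o=-R.T@np.array(K['t']);uv=np.atleast_2d(uv)
    d=np.c_[(uv[:,0]-K['cx'])/K['fx'],(uv[:,1]-K['cy'])/K['fy'],np.ones(len(uv))]@R
    return o+d*((z-o[2])/d[:,2])[:,None]
def rot(a): return np.array([[np.cos(a),-np.sin(a)],[np.sin(a),np.cos(a)]])
def w(p,xy,z):  # pose (x,y,yaw), local mm -> world
    q=np.asarray(xy,float)/1000@rot(p[2]).T+p[:2];return np.c_[q,np.full(len(q),z) if np.isscalar(z) else z]
OUT=[(-36,-33.7),(4,-36),(24,-28),(36.5,-10),(36.5,10),(24,28),(4,36),(-36,33.7),(-36,19),(3,15),(11,9),(14,0),(11,-9),(3,-15),(-36,-19)]
def fit_yoke(im,K,p0,zt=.018,roi=None):
    S=4;g=im.astype(int);m=((g.min(2)>185)).astype(np.uint8)
    c=proj(K,w(p0,[(0,0)],zt))[0].astype(int);x0,y0=c-roi;x1,y1=c+roi
    m=cv2.resize(im[y0:y1,x0:x1].min(2),None,fx=S,fy=S,interpolation=cv2.INTER_CUBIC)
    t=(m>175).astype(np.uint8)
    n,l,st,ce=cv2.connectedComponentsWithStats(t);k=1+np.argmin(np.hypot(*(ce[1:]-S*roi).T)+1e3*(st[1:,4]<2000))
    t=cv2.GaussianBlur((l==k).astype(np.float32),(0,0),2)
    def f(v):
        r=np.zeros(t.shape,np.uint8);u=(proj(K,w((v[0]/1e3,v[1]/1e3,v[2]/50),OUT,zt))-[x0,y0]+.5)*S
        cv2.fillPoly(r,[np.round(u*16).astype(np.int32)],1,shift=4)
        return np.abs(cv2.GaussianBlur(r.astype(np.float32),(0,0),2)-t).sum()
    v0=np.array([p0[0]*1e3,p0[1]*1e3,p0[2]*50]);s=np.vstack([v0]+[v0+d for d in np.eye(3)*5])
    r=minimize(f,v0,method='Nelder-Mead',options=dict(initial_simplex=s,maxiter=400))
    r=minimize(f,r.x,method='Nelder-Mead',options=dict(initial_simplex=r.x+np.vstack([np.zeros(3),-np.eye(3)*3])))
    return np.array([r.x[0]/1e3,r.x[1]/1e3,r.x[2]/50]),r.fun/t.sum()
def innest(N,p,pts):
    return (w(p,pts,0)[:,:2]-N[:2])@rot(N[2])*1e3
E
python3 - <<'E'
from h import *
im=cv2.imread('pics/top0.png');K=bot.get_calibration('top')
pts=[(-90,145,10),(-90,-215,10),(67,145,24),(67,-215,24),(45,-215,24),(45,115,24),(-47,-28,30)]
uv=np.array([(101,345),(603,303),(101,125),(580,90),(582,117),(140,152),(342,260)])/3+[200,135]
pts=np.array(pts,float)
f=lambda v:(proj(K,w(v,pts[:,:2],pts[:,2]/1e3))-uv).ravel()
N=least_squares(f,[.55,0,0]).x;print('N',N);print(f(N).reshape(-1,2).round(1))
y0=unproj(K,[(372,208)],.018)[0]
p,e=fit_yoke(im,K,(y0[0],y0[1],N[2]+np.pi/2),roi=38)
print('yoke',p,e,'nest frame yaw',p[2]-N[2]-np.pi/2);print(innest(N,p,[(0,0),(-31,-34),(4,-36),(36.5,0),(-14,0)]).round(1))
np.save('N.npy',N)
for n in ['yoke']: print('top mask ok')
im2=im.copy()
cv2.polylines(im2,[np.round(proj(K,w(p,OUT,.018))*16).astype(np.int32)],True,(0,0,255),1,shift=4)
for L in [[(45,-215),(45,115),(67,115)],]: cv2.polylines(im2,[np.round(proj(K,w(N,L,.024))*16).astype(np.int32)],False,(0,255,0),1,shift=4)
cv2.polylines(im2,[np.round(proj(K,w(N,[(-90,-215),(-90,145)],.010))*16).astype(np.int32)],False,(0,255,0),1,shift=4)
cv2.polylines(im2,[np.round(proj(K,w(N,[(-12,39),(-30,45),(-30,115)],.022))*16).astype(np.int32)],False,(255,255,0),1,shift=4)
cv2.imwrite('pics/fit0.png',cv2.resize(im2[150:265,220:420],None,fx=4,fy=4,interpolation=cv2.INTER_NEAREST))
E
```

```text
N [ 0.4960157  -0.02961598  0.09304835]
[[ 1.4 -0.9]
 [ 0.4  0.3]
 [-2.5  0.2]
 [ 1.2 -0.5]
 [ 1.6  0.2]
 [-1.5 -0. ]
 [-0.6  0.4]]
yoke [ 0.48915728 -0.18526231  1.60878966] 0.1611587548639856 nest frame yaw -0.05505501264389201
[[ -21.3 -154.3]
 [  11.  -187.2]
 [  14.9 -152.3]
 [ -19.3 -117.9]
 [ -22.1 -168.3]]
top mask ok
```

View pics/fit0.png

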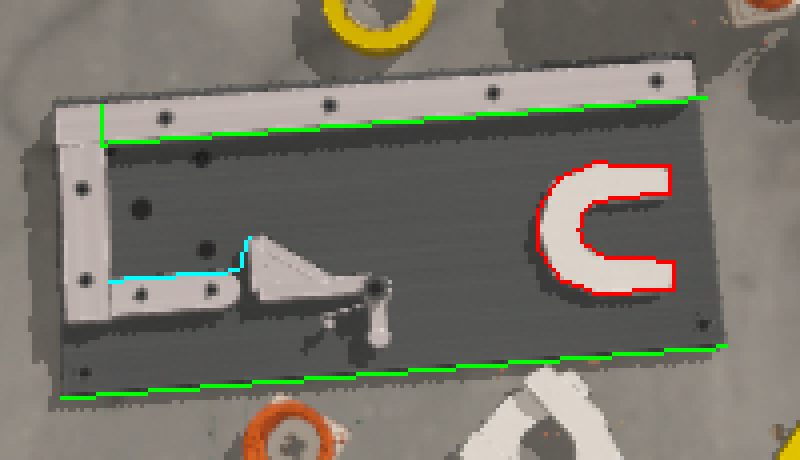

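The nest frame and yoke outline fit well. The yoke's side is about 30–34 mm off the rail and needs about 0.11 rad of turn to lie flush. I'm moving over the mouth with the fingers shut.

apply_moves(steps=[[[0, -0.04, -0.041, 0, -5], [0, -0.08, -0.082, 0, -12], [0, -0.12, -0.123, 0, -20], [0, -0.16, -0.164, 0, -28], [0, -0.2, -0.205, 0, -34], [0, -0.24, -0.246, 0, -34], [0, -0.28, -0.287, 0, -34], [0, -0.32, -0.328, 0, -34]]], squeeze=20)

```text
t: 2.1
tcp_pos: [0.3962, 0.0804, 0.2507]
tool_rot: [0.001, -0.07, 0.998, 0.0]
force: [0.4, -0.0, 0.1]
width: -0.0002
gripper_force: 0.0
```

```bash
cat >> h.py <<'E'
from scipy.spatial.transform import Rotation as Ro
def tool(s):
    q=s['tool_rot'];return Ro.from_quat([q[1],q[2],q[3],q[0]]).as_matrix()
def go(target):  # world target -> tool shift, mm
    s=bot.observe();M=tool(s);print('t',round(s['t'],2),'tcp',np.round(s['tcp_pos'],4),'yaw y-axis deg',round(np.degrees(np.arctan2(M[1,1],M[0,1])),1),'F',np.round(s['force'],1),'w',round(s['width'],4),'q',np.round(s['qpos'],2))
    print('tool shift mm',((np.array(target)-s['tcp_pos'])@M*1e3).round(1))
E
python3 -c "
from h import *
go([.4898,-.2033,.10])"
```

```text
t 2.1 tcp [0.3962 0.0804 0.2507] yaw y-axis deg 98.1 F [ 0.4 -0.   0.1] w -0.0002 q [ 0.17  0.05  1.91  0.    1.18 -1.54]
tool shift mm [ -52.6 -294.   150.7]
```

apply_moves(steps=[[[0, -0.009, -0.05, 0.02, 0], [0, -0.018, -0.1, 0.04, 0], [0, -0.027, -0.15, 0.06, 0], [0, -0.036, -0.2, 0.09, 0], [0, -0.045, -0.25, 0.12, 0], [0, -0.053, -0.294, 0.15, 0], [0, -0.053, -0.294, 0.15, 0], [0, -0.053, -0.294, 0.15, 0]]])

```text
t: 3.1
tcp_pos: [0.4893, -0.2012, 0.1004]
tool_rot: [-0.0, -0.07, 0.998, 0.0]
force: [0.2, 1.0, 0.9]
width: 0.0002
gripper_force: 0.0
```

```bash
python3 - <<'E'
from h import *
go([.4898,-.2033,.060])
im=bot.snapshot('top');K=bot.get_calibration('top');s=bot.observe()
im2=im.copy()
t=s['tcp_pos']+tool(s)@[0,0,.019]; print('tip',t,proj(K,[t]))
ims=bot.snapshot('side');Ks=bot.get_calibration('side');u=proj(Ks,[t])[0];print('side',u)
cv2.circle(ims,tuple(np.round(u).astype(int)),1,(0,0,255),-1)
u=np.clip(u.astype(int),[70,60],[570,340])
a=cv2.resize(ims[u[1]-60:u[1]+60,u[0]-66:u[0]+66],None,fx=3,fy=3,interpolation=cv2.INTER_CUBIC)
b=cv2.resize(im[160:280,330:462],None,fx=3,fy=3,interpolation=cv2.INTER_CUBIC)
cv2.imwrite('pics/p1.png',np.hstack([a,b]))
E
```

```text
t 3.1 tcp [ 0.4893 -0.2012  0.1004] yaw y-axis deg 98.0 F [0.2 1.  0.9] w 0.0002 q [-0.41  0.39  1.88  0.    0.87 -2.12]
tool shift mm [-0.2 -2.1 40.4]
tip [ 0.48949159 -0.20087051  0.08189782] [[381.76037481 201.59312949]]
side [320.70303039 220.29564021]
```

View pics/p1.png

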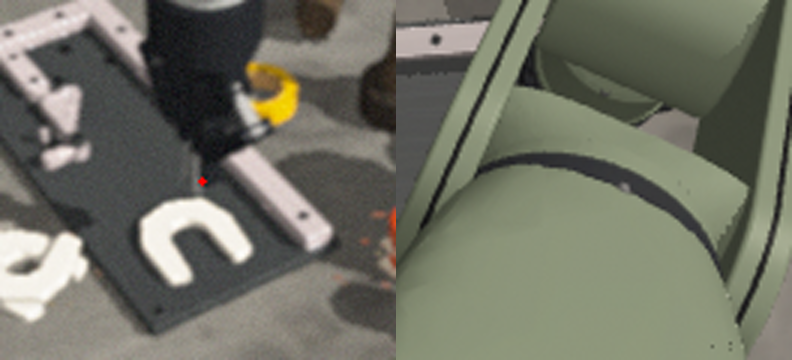

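The side view shows the fingertip exactly at its predicted pixel, above the yoke. I'll cross-check the yoke's pose in the side camera.

```bash
python3 - <<'E'
from h import *
im=cv2.imread('pics/side0.png');K=bot.get_calibration('side');N=np.load('N.npy')
p,e=fit_yoke(im,K,(.489,-.185,1.609),roi=38);print(p,e)
t=w(p,[(-18,0)],.04)[0];print(t);go(t)
E
```

```text
[ 0.48739459 -0.18824962  1.59149718] 0.07129806838870421
[ 0.48776718 -0.20624576  0.04      ]
t 3.2 tcp [ 0.4896 -0.2007  0.1012] yaw y-axis deg 98.1 F [0.6 0.4 0.1] w -0.0003 q [-0.41  0.39  1.88  0.    0.87 -2.12]
tool shift mm [ 2.7 -5.2 61.2]
```

apply_moves(steps=[[[0, 0.0015, -0.004, 0.01, 0], [0, 0.0015, -0.004, 0.025, 0], [0, 0.0015, -0.004, 0.04, 0], [0, 0.0015, -0.004, 0.05, 0], [0, 0.0015, -0.004, 0.056, 0], [0, 0.0015, -0.004, 0.058, 0], [0, 0.0015, -0.004, 0.06, 0], [0, 0.0015, -0.004, 0.06, 0]]])

```text
t: 4.2
tcp_pos: [0.4887, -0.2058, 0.0405]
tool_rot: [0.0, -0.07, 0.998, -0.0]
force: [-0.3, 0.0, -0.6]
width: -0.0002
gripper_force: 0.0
```

```bash
python3 - <<'E'
from h import *
go([.4885,-.2048,.0325])
s=bot.observe();ims=bot.snapshot('side');K=bot.get_calibration('side');M=tool(s)
for dx in(-11,11):
  for dy in(-14.5,14.5): 
    u=proj(K,[s['tcp_pos']+M@[dx/1e3,dy/1e3,.019]])[0];cv2.circle(ims,tuple(np.round(u).astype(int)),0,(0,0,255),-1)
cv2.imwrite('pics/p2.png',cv2.resize(ims[170:290,250:400],None,fx=5,fy=5,interpolation=cv2.INTER_NEAREST))
E
```

```text
t 4.2 tcp [ 0.4887 -0.2058  0.0405] yaw y-axis deg 98.1 F [-0.3  0.  -0.6] w -0.0002 q [-0.42  0.47  1.94  0.    0.73 -2.13]
tool shift mm [0.1 1.  8. ]
```

View pics/p2.png

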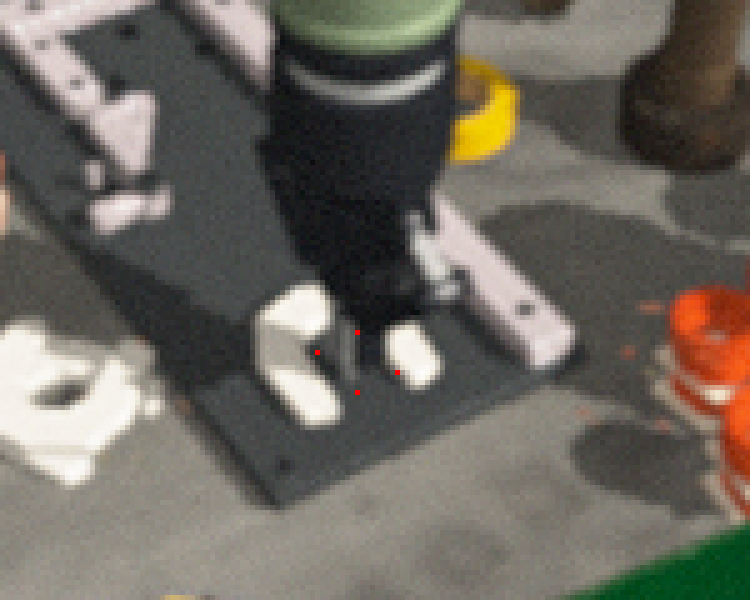

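The fingertip is in the mouth between the legs. I'll insert it 8 mm to a tip height of about 13.5 mm.

apply_moves(steps=[[[0, 0, 0.001, 0.002, 0], [0, 0, 0.001, 0.004, 0], [0, 0, 0.001, 0.006, 0], [0, 0, 0.001, 0.008, 0], [0, 0, 0.001, 0.008, 0], [0, 0, 0.001, 0.008, 0], [0, 0, 0.001, 0.008, 0], [0, 0, 0.001, 0.008, 0]]])

```text
t: 5.25
tcp_pos: [0.4885, -0.2047, 0.0324]
tool_rot: [0.0, -0.07, 0.998, -0.0]
force: [0.7, 0.6, -0.5]
width: -0.0001
gripper_force: 0.0
```

apply_moves(steps=[[[0, -0.005, 0, 0, 0], [0, -0.01, 0, 0, 0], [0, -0.015, -0.001, 0, 0], [0, -0.02, -0.001, 0, 0], [0, -0.024, -0.001, 0, 0], [0, -0.028, -0.001, 0, 0], [0, -0.032, -0.0015, 0, 0], [0, -0.032, -0.0015, 0, 0]]])

```text
t: 6.25
tcp_pos: [0.5208, -0.2018, 0.0323]
tool_rot: [0.0, -0.07, 0.998, -0.0]
force: [-0.1, -1.8, 0.4]
width: 0.0001
gripper_force: 0.0
```

```bash
cat >> h.py <<'E'
def view(name,p0):
    N=np.load('N.npy');s=bot.observe();ims=bot.snapshot('side');K=bot.get_calibration('side')
    tn=(s['tcp_pos'][:2]-N[:2])@rot(N[2])*1e3;print('tcp nest',tn.round(1),'z',s['tcp_pos'][2].round(4),'F nest',(s['force'][:2]@rot(N[2])).round(1))
    d=ims.copy()
    for L,z in ([[(45,-215),(45,115)],.010],[[(45,115),(-30,115)],.010]): cv2.polylines(d,[np.round(proj(K,w(N,L,z))*16).astype(np.int32)],False,(0,255,0),1,shift=4)
    c=proj(K,w(p0,[(0,0)],.018))[0].astype(int)
    cv2.imwrite(name,cv2.resize(d[c[1]-45:c[1]+45,c[0]-60:c[0]+60],None,fx=6,fy=6,interpolation=cv2.INTER_NEAREST))
E
python3 - <<'E'
from h import *
view('pics/p3.png',(.52,-.18,1.7))
E
```

```text
tcp nest [   8.6 -173.7] z 0.0323 F nest [-0.3 -1.8]
```

View pics/p3.png

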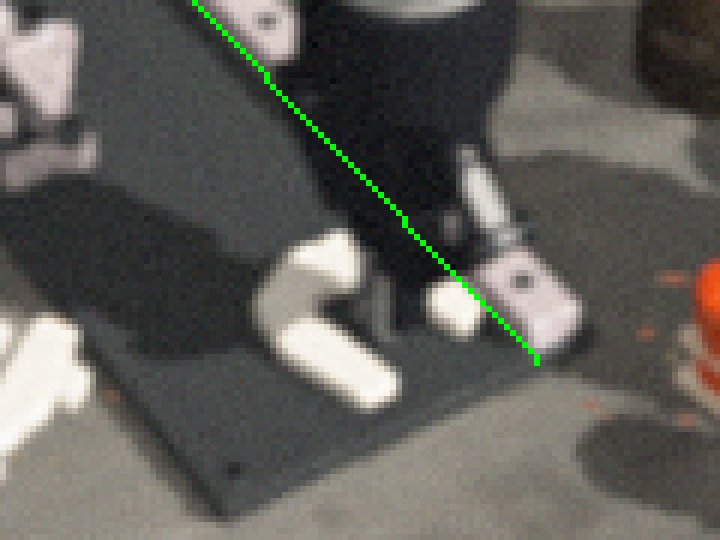

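The yoke's rear tip leads toward the rail, as expected, so the rail will square it. I'm continuing slowly until the force rises.

apply_moves(steps=[[[0, -0.001, 0, 0, 0], [0, -0.002, 0, 0, 0], [0, -0.003, 0, 0, 0], [0, -0.004, 0, 0, 0], [0, -0.005, 0, 0, 0], [0, -0.006, 0, 0, 0], [0, -0.006, 0, 0, 0], [0, -0.006, 0, 0, 0]]])

```text
t: 7.3
tcp_pos: [0.5264, -0.2009, 0.0323]
tool_rot: [0.0, -0.07, 0.998, -0.0]
force: [0.3, 0.4, -0.6]
width: -0.0
gripper_force: 0.1
```

apply_moves(steps=[[[0, -0.0005, 0, 0, 0], [0, -0.001, 0, 0, 0], [0, -0.0015, 0, 0, 0], [0, -0.002, 0, 0, 0], [0, -0.0025, 0, 0, 0], [0, -0.003, 0, 0, 0], [0, -0.003, 0, 0, 0], [0, -0.003, 0, 0, 0]]])

```text
t: 8.3
tcp_pos: [0.5281, -0.2004, 0.0321]
tool_rot: [-0.001, -0.07, 0.998, 0.0]
force: [-4.1, -1.9, 1.7]
width: 0.0
gripper_force: 2.6
```

```bash
python3 - <<'E'
from h import *
view('pics/p4.png',(.52,-.18,1.7))
E
```

```text
tcp nest [  16.1 -173.1] z 0.0321 F nest [-4.2 -1.5]
```

View pics/p4.png

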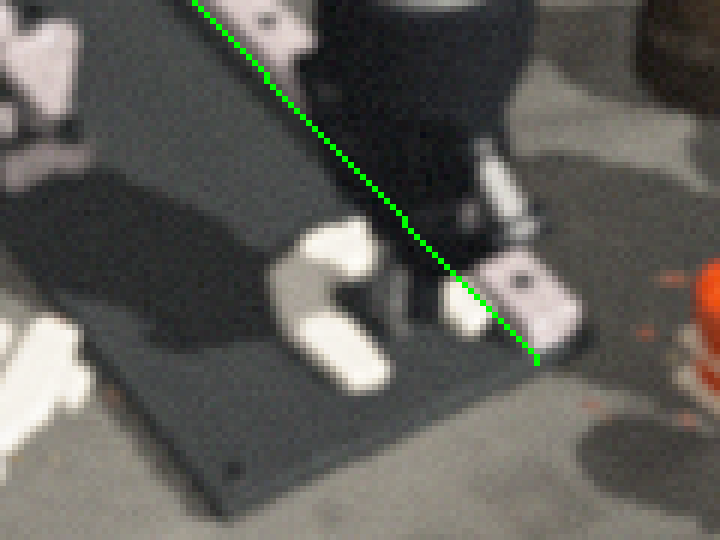

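The force rose to 4 N at TCP nest x = 16, which matches the leg resting on the rail. Next I'll advance inside the mouth to the bend, easing off slightly for the leg's taper.

apply_moves(steps=[[[0, -0.0005, 0, 0, 0], [0, -0.0005, 0, 0, 0], [0, 0, 0.003, 0, 0], [0, 0.0005, 0.006, 0, 0], [0, 0.0005, 0.009, 0, 0], [0, 0.001, 0.012, 0, 0], [0, 0.001, 0.012, 0, 0], [0, 0.001, 0.012, 0, 0]]])

```text
t: 9.35
tcp_pos: [0.5268, -0.1884, 0.0323]
tool_rot: [0.0, -0.07, 0.998, 0.0]
force: [-1.6, -0.3, 0.3]
width: 0.0002
gripper_force: 0.9
```

```bash
python3 - <<'E'
from h import *
view('pics/p5.png',(.52,-.18,1.7))
E
```

```text
tcp nest [  15.9 -160.9] z 0.0323 F nest [-1.6 -0.2]
```

View pics/p5.png

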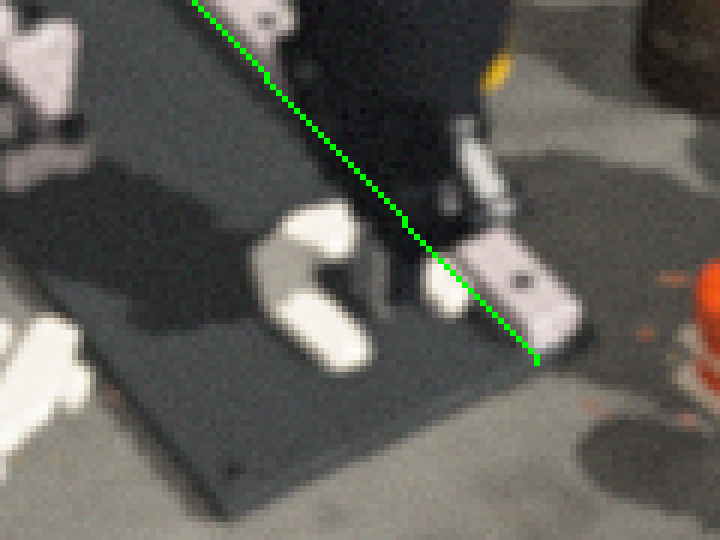

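apply_moves(steps=[[[0, -0.0008, 0.006, 0, 0], [0, -0.0011, 0.012, 0, 0], [0, -0.0014, 0.018, 0, 0], [0, -0.0017, 0.024, 0, 0], [0, -0.002, 0.03, 0, 0], [0, -0.0023, 0.036, 0, 0], [0, -0.0026, 0.042, 0, 0], [0, -0.0028, 0.048, 0, 0]]])

```text
t: 10.4
tcp_pos: [0.5225, -0.1404, 0.0323]
tool_rot: [-0.0, -0.07, 0.998, 0.0]
force: [-4.4, -1.8, -0.4]
width: -0.0002
gripper_force: 1.7
```

```bash
python3 - <<'E'
from h import *
view('pics/p6.png',(.52,-.12,1.7))
for q in ['leg_tip','leg_root','yoke_nose','yoke_mouth']: print(q,[(np.round(d['at'],1).tolist(),round(d['p'],2)) for d in bot.look_for(q,'side')][:2])
E
```

```text
tcp nest [  16.1 -112.7] z 0.0323 F nest [-4.6 -1.4]
leg_tip [([281.0, 301.4], 0.91), ([309.3, 216.8], 0.86)]
leg_root [([310.1, 219.6], 0.75), ([280.5, 302.0], 0.63)]
yoke_nose [([280.1, 303.4], 0.56), ([309.5, 218.5], 0.52)]
yoke_mouth [([282.4, 302.0], 0.95), ([308.4, 219.4], 0.78)]
```

apply_moves(steps=[[[0, -0.0003, 0.006, 0, 0], [0, -0.0006, 0.012, 0, 0], [0, -0.0009, 0.018, 0, 0], [0, -0.0012, 0.024, 0, 0], [0, -0.0015, 0.03, 0, 0], [0, -0.0017, 0.036, 0, 0], [0, -0.002, 0.042, 0, 0], [0, -0.0023, 0.048, 0, 0]]])

```text
t: 11.65
tcp_pos: [0.5181, -0.0925, 0.0323]
tool_rot: [0.0, -0.07, 0.998, 0.0]
force: [-3.2, -1.7, -1.1]
width: -0.0003
gripper_force: 1.8
```

```bash
python3 - <<'E'
from h import *
view('pics/p7.png',(.52,-.08,1.7))
E
```

```text
tcp nest [ 16.2 -64.7] z 0.0323 F nest [-3.4 -1.4]
```

View pics/p7.png

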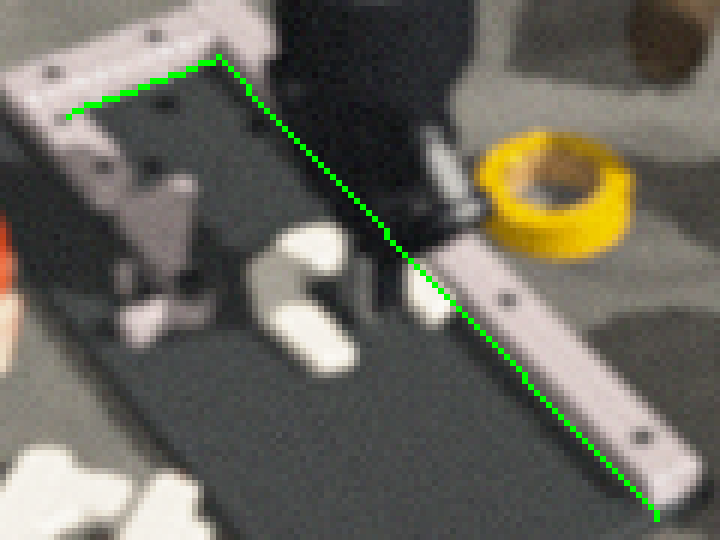

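```bash
cat >> h.py <<'E'
def fit_side(p0):
    N=np.load('N.npy');s=bot.observe();im=bot.snapshot('side');K=bot.get_calibration('side');M=tool(s)
    S=4;c=proj(K,w(p0,[(0,0)],.018))[0].astype(int);o=c-38
    g=cv2.resize(im[o[1]:o[1]+76,o[0]:o[0]+76].min(2),None,fx=S,fy=S,interpolation=cv2.INTER_CUBIC)
    B=[s['tcp_pos']+M@np.array(v)/1e3 for v in [(a,b,19) for a in(-12,12) for b in(-16,16)]+[(a,b,-40) for a in(-25,25) for b in(-30,30)]]
    W=np.ones(g.shape,np.uint8);u=np.round((proj(K,B)-o+.5)*S).astype(np.int32);cv2.fillConvexPoly(W,cv2.convexHull(u),0)
    R=np.zeros(g.shape,np.uint8);big=[(-45,-37),(45,-37),(45,45),(-45,45)]
    cv2.fillConvexPoly(R,np.round((proj(K,w(p0,big,.018))-o+.5)*S).astype(np.int32),1)
    W=W*R;t=cv2.GaussianBlur((g>205).astype(np.float32),(0,0),2)
    def f(v):
        r=np.zeros(g.shape,np.uint8);u=(proj(K,w((v[0]/1e3,v[1]/1e3,v[2]/50),OUT,.018))-o+.5)*S
        cv2.fillPoly(r,[np.round(u*16).astype(np.int32)],1,shift=4)
        return (np.abs(cv2.GaussianBlur(r.astype(np.float32),(0,0),2)-t)*W).sum()
    x=np.array([p0[0]*1e3,p0[1]*1e3,p0[2]*50])
    for k in (5,-3,2): x=minimize(f,x,method='Nelder-Mead',options=dict(initial_simplex=x+np.vstack([np.zeros(3),np.eye(3)*k]))).x
    p=np.array([x[0]/1e3,x[1]/1e3,x[2]/50]);print('yoke nest yaw',round(p[2]-N[2]-np.pi/2,3),'err',round(f(x)/(t*W).sum(),3),innest(N,p,[(0,0),(-31,-34),(4,-36),(36.5,0)]).round(1).tolist());return p
E
python3 - <<'E'
from h import *
N=np.load('N.npy');q=w(N,[(9,-52)],0)[0]
for a in (0,.05,.1): fit_side((q[0],q[1],N[2]+np.pi/2+a))
E
```

```text
yoke nest yaw -0.022 err 1.12 [[10.8, -51.2], [44.2, -82.9], [46.9, -48.0], [11.7, -14.7]]
yoke nest yaw 0.008 err 1.112 [[10.7, -50.9], [45.0, -81.6], [46.7, -46.6], [10.4, -14.4]]
yoke nest yaw -0.023 err 1.122 [[11.0, -52.2], [44.2, -83.9], [47.0, -49.0], [11.8, -15.7]]
```

```bash
sed -i "s/g>205/g>TH/; s/def fit_side(p0):/def fit_side(p0,TH=205):/; s/'err',/'sum',int((t*W).sum()),int(R.sum()),int(W.sum()),'err',/" h.py
python3 - <<'E'
from h import *
N=np.load('N.npy');q=w(N,[(9,-52)],0)[0]
for th in (150,180,195): fit_side((q[0],q[1],N[2]+np.pi/2+.05),th)
K=bot.get_calibration('side');c=proj(K,w((.52,-.08,1.7),[(0,0)],.018))[0].astype(int)
P=w(N,[(9,-52)],0)[0]
im=cv2.imread('pics/p7.png')[3::6,3::6]
print(im.min(2)[44:64:2,40:62:2])
for a in (0,.05,.1):
  print(a,((proj(K,w((P[0],P[1],N[2]+np.pi/2+a),[(3,15),(-36,19),(-36,33.7),(4,36),(36.5,10)],.018))-(c-[60,45])+.5)*6).round().tolist())
E
```

```text
yoke nest yaw 0.039 sum 2778 13999 8380 err 0.399 [[8.6, -54.6], [43.8, -84.3], [44.4, -49.2], [7.2, -18.2]]
yoke nest yaw 0.048 sum 1915 13999 8426 err 0.802 [[9.2, -52.6], [44.7, -82.0], [45.0, -46.9], [7.5, -16.2]]
yoke nest yaw 0.011 sum 1675 13999 8426 err 0.954 [[10.2, -52.7], [44.6, -83.3], [46.2, -48.3], [9.8, -16.2]]
[[ 57 134 146 148 147 139 185 222 166  78 104]
 [ 66 133 152 153 147 111  86  80  75  72  98]
 [ 50 122 152 145 149 111  39  40  55  78 101]
 [ 45 109 151 160 181 169 121  44  43  70 100]
 [ 42  91 153 217 235 236 229 143  48  51  99]
 [ 47  62 120 199 235 234 234 227 128  54  73]
 [ 66  57  57 114 195 233 233 234 209 113  70]
 [ 68  69  63  55 107 183 231 238 236 210  76]
 [ 76  68  73  69  58 101 178 235 223 182  74]
 [ 69  76  72  67  69  67 104 129 109  79  68]]
0 [[307.0, 295.0], [350.0, 355.0], [317.0, 369.0], [260.0, 312.0], [275.0, 244.0]]
0.05 [[308.0, 296.0], [355.0, 355.0], [323.0, 370.0], [262.0, 315.0], [272.0, 246.0]]
0.1 [[309.0, 297.0], [360.0, 354.0], [330.0, 370.0], [264.0, 317.0], [269.0, 248.0]]
```

The leg-end corners match a flush pose (yaw about 0.05, y about −53 mm). I'm sliding on with slightly more press, towards the catch.

apply_moves(steps=[[[0, -0.001, 0.005, 0, 0], [0, -0.0015, 0.01, 0, 0], [0, -0.0017, 0.015, 0, 0], [0, -0.002, 0.02, 0, 0], [0, -0.0022, 0.025, 0, 0], [0, -0.0025, 0.03, 0, 0], [0, -0.0027, 0.035, 0, 0], [0, -0.003, 0.04, 0, 0]]])

```text
t: 13.0
tcp_pos: [0.5147, -0.0532, 0.0322]
tool_rot: [-0.001, -0.07, 0.998, -0.0]
force: [-5.2, -2.5, 1.4]
width: -0.0001
gripper_force: 2.9
```

```bash
python3 - <<'E'
from h import *
view('pics/p8.png',(.52,-.04,1.7))
N=np.load('N.npy');q=w(N,[(9,-12)],0)[0]
for th in (150,180): fit_side((q[0],q[1],N[2]+np.pi/2+.05),th)
E
```

```text
tcp nest [ 16.4 -25.2] z 0.0322 F nest [-5.4 -2. ]
yoke nest yaw 0.049 sum 2513 13028 7805 err 0.421 [[8.6, -14.3], [44.0, -43.6], [44.3, -8.5], [6.8, 22.2]]
yoke nest yaw 0.012 sum 1829 13028 7805 err 0.752 [[10.0, -13.6], [44.4, -44.2], [45.9, -9.2], [9.5, 22.9]]
```

apply_moves(steps=[[[0, -0.0008, 0.004, 0, 0], [0, -0.001, 0.008, 0, 0], [0, -0.0012, 0.012, 0, 0], [0, -0.0014, 0.016, 0, 0], [0, -0.0016, 0.02, 0, 0], [0, -0.0018, 0.024, 0, 0], [0, -0.002, 0.028, 0, 0], [0, -0.002, 0.032, 0, 0]]])

```text
t: 14.15
tcp_pos: [0.5118, -0.0216, 0.0322]
tool_rot: [-0.001, -0.07, 0.998, -0.001]
force: [-5.2, -5.5, 1.1]
width: 0.0002
gripper_force: 3.3
```

```bash
python3 - <<'E'
from h import *
view('pics/p9.png',(.515,0,1.7))
N=np.load('N.npy');q=w(N,[(9,18)],0)[0]
for th in (150,180): fit_side((q[0],q[1],N[2]+np.pi/2+.05),th)
E
```

```text
tcp nest [16.5  6.5] z 0.0322 F nest [-5.7 -4.9]
yoke nest yaw 0.047 sum 2514 12292 7460 err 0.462 [[9.4, 16.9], [44.9, -12.5], [45.2, 22.6], [7.7, 53.3]]
yoke nest yaw 0.031 sum 1786 12292 7460 err 0.761 [[9.2, 18.0], [44.1, -11.9], [45.0, 23.2], [8.1, 54.5]]
```

apply_moves(steps=[[[0, -0.0003, 0.004, 0, 0], [0, -0.0006, 0.008, 0, 0], [0, -0.0008, 0.012, 0, 0], [0, -0.001, 0.016, 0, 0], [0, -0.0012, 0.02, 0, 0], [0, -0.0014, 0.024, 0, 0], [0, -0.0016, 0.028, 0, 0], [0, -0.0018, 0.032, 0, 0]]])

```text
t: 15.3
tcp_pos: [0.5089, 0.0104, 0.0321]
tool_rot: [-0.002, -0.07, 0.998, -0.0]
force: [-5.7, -5.7, 2.8]
width: -0.0002
gripper_force: 3.5
```

```bash
python3 - <<'E'
from h import *
view('pics/p10.png',(.51,0.02,1.7))
N=np.load('N.npy');q=w(N,[(9,50)],0)[0]
for th in (150,180): fit_side((q[0],q[1],N[2]+np.pi/2+.05),th)
E
```

```text
tcp nest [16.5 38.6] z 0.0321 F nest [-6.2 -5.1]
yoke nest yaw 0.048 sum 2753 11741 7139 err 0.549 [[8.3, 49.3], [43.7, 20.0], [44.0, 55.1], [6.5, 85.8]]
yoke nest yaw 0.085 sum 2053 11741 7134 err 0.793 [[7.6, 50.3], [44.1, 22.3], [43.2, 57.3], [4.5, 86.7]]
```

apply_moves(steps=[[[0, -0.0002, 0.003, 0, 0], [0, -0.0004, 0.006, 0, 0], [0, -0.0005, 0.009, 0, 0], [0, -0.0007, 0.012, 0, 0], [0, -0.0008, 0.015, 0, 0], [0, -0.001, 0.018, 0, 0], [0, -0.0011, 0.021, 0, 0], [0, -0.0013, 0.024, 0, 0]]])

```text
t: 16.45
tcp_pos: [0.5067, 0.0344, 0.0321]
tool_rot: [-0.002, -0.07, 0.998, -0.0]
force: [-5.9, -3.3, 2.0]
width: -0.0002
gripper_force: 3.5
```

```bash
python3 - <<'E'
from h import *
view('pics/p11.png',(.51,0.04,1.7))
E
```

```text
tcp nest [16.6 62.8] z 0.0321 F nest [-6.2 -2.8]
```

Moving free so far. I expect about 5 mm more to the stop, so I'll use small steps with force feedback.

apply_moves(steps=[[[0, -0.0001, 0.001, 0, 0], [0, -0.0001, 0.002, 0, 0], [0, -0.0002, 0.003, 0, 0], [0, -0.0002, 0.004, 0, 0], [0, -0.0003, 0.005, 0, 0], [0, -0.0003, 0.005, 0, 0], [0, -0.0003, 0.005, 0, 0], [0, -0.0003, 0.005, 0, 0]]])

```text
t: 17.5
tcp_pos: [0.5057, 0.0389, 0.0318]
tool_rot: [-0.002, -0.071, 0.998, -0.001]
force: [-6.8, -6.0, -0.2]
width: -0.0003
gripper_force: 3.7
```

apply_moves(steps=[[[0, 0, 0.0005, 0, 0], [0, 0, 0.001, 0, 0], [0, 0, 0.0015, 0, 0], [0, 0, 0.002, 0, 0], [0, 0, 0.0025, 0, 0], [0, 0, 0.0025, 0, 0], [0, 0, 0.0025, 0, 0], [0, 0, 0.0025, 0, 0]]])

```text
t: 18.5
tcp_pos: [0.5052, 0.0412, 0.0317]
tool_rot: [-0.003, -0.071, 0.998, -0.001]
force: [-8.0, -6.5, -0.6]
width: -0.0001
gripper_force: 3.8
```

```bash
python3 - <<'E'
from h import *
view('pics/p12.png',(.5,0.03,1.7))
N=np.load('N.npy');q=w(N,[(9,78)],0)[0]
for th in (150,180): fit_side((q[0],q[1],N[2]+np.pi/2+.05),th)
im=cv2.imread('pics/p12.png')
E
```

```text
tcp nest [15.7 69.7] z 0.0317 F nest [-8.6 -5.7]
yoke nest yaw 0.24 sum 3241 11150 6780 err 0.517 [[3.3, 60.7], [43.7, 38.6], [37.3, 73.1], [-5.4, 96.1]]
yoke nest yaw 0.101 sum 2503 11150 6780 err 0.611 [[6.5, 56.6], [43.4, 29.2], [41.9, 64.2], [2.8, 92.9]]
```

View pics/p12.png

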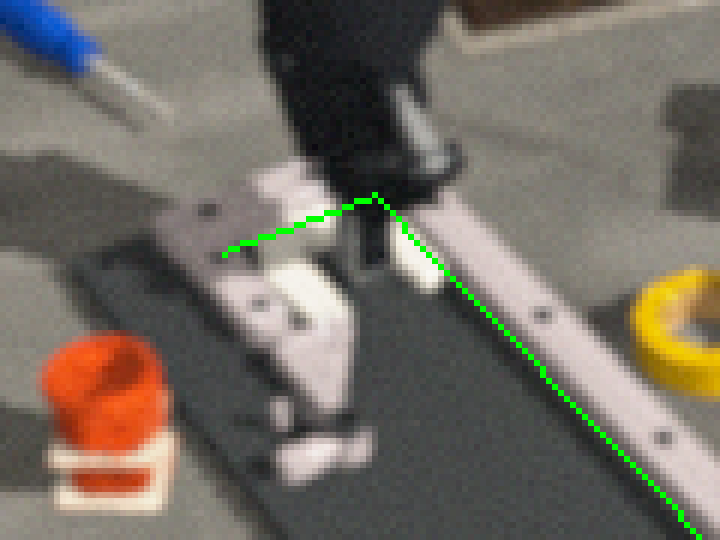

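The yoke is in the pocket and near the stop, with the catch at its leg end. Since my finger's x is easing back, it seems to be slipping forward into the bend. I'll push on until there is firm bend contact.

apply_moves(steps=[[[0, 0.0003, 0.001, 0, 0], [0, 0.0005, 0.002, 0, 0], [0, 0.0007, 0.003, 0, 0], [0, 0.0008, 0.004, 0, 0], [0, 0.0008, 0.004, 0, 0], [0, 0.0008, 0.004, 0, 0], [0, 0.0008, 0.004, 0, 0], [0, 0.0008, 0.004, 0, 0]]])

```text
t: 19.65
tcp_pos: [0.5043, 0.0453, 0.0318]
tool_rot: [-0.002, -0.07, 0.998, -0.001]
force: [-6.0, -4.5, -0.9]
width: -0.0001
gripper_force: 3.3
```

```bash
python3 -c "
from h import *
view('pics/p13.png',(.5,0.03,1.7))"
```

```text
tcp nest [15.2 73.9] z 0.0318 F nest [-6.4 -3.9]
```

apply_moves(steps=[[[0, 0.0001, 0.001, 0, 0], [0, 0.0003, 0.002, 0, 0], [0, 0.0004, 0.003, 0, 0], [0, 0.0005, 0.004, 0, 0], [0, 0.0005, 0.004, 0, 0], [0, 0.0005, 0.004, 0, 0], [0, 0.0005, 0.004, 0, 0], [0, 0.0005, 0.004, 0, 0]]])

```text
t: 20.7
tcp_pos: [0.5036, 0.0488, 0.0319]
tool_rot: [-0.002, -0.071, 0.997, -0.001]
force: [-4.7, -6.0, -0.1]
width: -0.0
gripper_force: 5.2
```

```bash
python3 -c "
from h import *
view('pics/p14.png',(.5,0.03,1.7))"
```

```text
tcp nest [14.8 77.3] z 0.0319 F nest [-5.3 -5.5]
```

apply_moves(steps=[[[0, 0, 0.0005, 0, 0], [0, 0, 0.001, 0, 0], [0, 0, 0.0015, 0, 0], [0, 0, 0.002, 0, 0], [0, 0, 0.002, 0, 0], [0, 0, 0.002, 0, 0], [0, 0, 0.002, 0, 0], [0, 0, 0.002, 0, 0]]])

```text
t: 21.75
tcp_pos: [0.5035, 0.0496, 0.0319]
tool_rot: [-0.002, -0.071, 0.997, -0.002]
force: [-4.3, -13.1, 0.4]
width: -0.0002
gripper_force: 7.5
```

```bash
python3 -c "
from h import *
view('pics/p15.png',(.5,0.03,1.7))"
```

```text
tcp nest [14.8 78.2] z 0.0319 F nest [ -5.5 -12.6]
```

There is firm contact: 12.6 N against the stop and only 0.9 mm of movement for a 2 mm command. The yoke is home. Next: release the side press, back off to the middle of the mouth, then lift straight out.

apply_moves(steps=[[[0, 0.001, 0, 0, 0], [0, 0.0025, -0.001, 0, 0], [0, 0.0035, -0.003, 0, 0], [0, 0.004, -0.006, 0, 0], [0, 0.004, -0.008, 0, 0], [0, 0.004, -0.008, 0, 0], [0, 0.004, -0.008, 0, 0], [0, 0.004, -0.008, 0, 0]]])

```text
t: 22.8
tcp_pos: [0.5021, 0.0438, 0.0323]
tool_rot: [0.0, -0.07, 0.998, 0.0]
force: [-0.0, 0.6, -0.8]
width: 0.0002
gripper_force: 0.0
```

apply_moves(steps=[[[0, 0, 0, -0.004, 0], [0, 0, 0, -0.01, 0], [0, 0, 0, -0.02, 0], [0, 0, 0, -0.04, 0], [0, 0, 0, -0.08, 0], [0, 0, 0, -0.13, 0], [0, 0, 0, -0.18, 0], [0, 0, 0, -0.2, 0]]])

```text
t: 23.8
tcp_pos: [0.5031, 0.0437, 0.2364]
tool_rot: [0.003, -0.07, 0.998, 0.0]
force: [-0.2, -0.6, -1.5]
width: 0.0
gripper_force: 0.0
```

apply_moves(steps=[[[0, 0, 0.05, 0, 0], [0, 0, 0.1, 0, 0], [0, 0, 0.15, 0, 0], [0, 0, 0.2, 0, 0], [0, 0, 0.25, 0, 0], [0, 0, 0.3, 0, 0], [0, 0, 0.33, 0, 0], [0, 0, 0.33, 0, 0]]])

```text
t: 24.8
tcp_pos: [0.4551, 0.3721, 0.2327]
tool_rot: [0.0, -0.072, 0.997, 0.0]
force: [0.0, 0.2, -0.1]
width: 0.0002
gripper_force: 0.0
```

```bash
python3 - <<'E'
from h import *
N=np.load('N.npy');q=w(N,[(9,79)],0)[0];p0=(q[0],q[1],N[2]+np.pi/2+.05);s=bot.observe();print(s['t'],s['tcp_pos'],s['force'])
for c in('top','side'):
    im=bot.snapshot(c);K=bot.get_calibration(c);cv2.imwrite(f'pics/end_{c}.png',im)
    o=proj(K,w(p0,[(0,0)],.018))[0];print(c,'expected yoke px',o.round(1),'nose shut',proj(K,w(N,[(-12,39)],.016)).round(1))
    for n in('yoke','catch_nose'):print(n,[(np.round(d['at'],1).tolist(),round(d['p'],2)) for d in bot.look_for(n,c)][:3])
    g=im.min(2).astype(int)
    # mean brightness model vs: leg-end gap, fit with threshold that separates white yoke (low saturation) from pinkish rail
    y0,x0=(o-30).astype(int)[::-1];sub=im[y0:y0+60,x0:x0+60].astype(int)
    m=((sub[:,:,2]-sub[:,:,1]<10)&(sub.min(2)>185)).astype(np.uint8)
    S=4;t=cv2.GaussianBlur(cv2.resize(m*1.0,None,fx=S,fy=S),(0,0),2)
    def f(v):
        r=np.zeros(t.shape,np.uint8);u=(proj(K,w((v[0]/1e3,v[1]/1e3,v[2]/50),OUT,.018))-[x0,y0]+.5)*S
        cv2.fillPoly(r,[np.round(u*16).astype(np.int32)],1,shift=4);return np.abs(cv2.GaussianBlur(r*1.0,(0,0),2)-t).sum()
    x=np.array([p0[0]*1e3,p0[1]*1e3,p0[2]*50])
    for k in(5,-3,2):x=minimize(f,x,method='Nelder-Mead',options=dict(initial_simplex=x+np.vstack([np.zeros(3),np.eye(3)*k]))).x
    p=(x[0]/1e3,x[1]/1e3,x[2]/50);print('yaw',round(p[2]-N[2]-np.pi/2,3),'err',round(f(x)/t.sum(),3),innest(N,p,[(0,0),(-31,-34),(4,-36),(36.5,0)]).round(1).tolist())
E
```

```text
24.8 [0.45508445 0.37205276 0.23265999] [ 0.03129777  0.23609578 -0.14937286]
top expected yoke px [262.9 201. ] nose shut [[281.8 209.3]]
yoke [([425.4, 276.3], 0.8)]
catch_nose [([293.9, 222.8], 0.77)]
yaw 0.069 err 0.228 [[10.6, 78.7], [46.6, 50.1], [46.2, 85.1], [8.0, 115.1]]
side expected yoke px [278.3 177.5] nose shut [[278.7 189.2]]
yoke [([273.2, 178.0], 0.61)]
catch_nose [([276.6, 198.5], 0.75)]
yaw 0.016 err 0.242 [[9.6, 76.9], [44.1, 46.5], [45.6, 81.5], [9.1, 113.4]]
```

```bash
python3 - <<'E'
import cv2,numpy as np
for c,(x0,x1,y0,y1) in dict(top=(283,302,209,228),side=(262,290,186,212)).items():
    a=cv2.imread(f'pics/{c}0.png').astype(np.float32);b=cv2.imread(f'pics/end_{c}.png').astype(np.float32)
    T=cv2.cvtColor(a[y0:y1,x0:x1],6);r=cv2.matchTemplate(cv2.cvtColor(b[y0-6:y1+6,x0-6:x1+6],6),T,cv2.TM_CCOEFF_NORMED)
    print(c,'shift',np.array(np.unravel_index(r.argmax(),r.shape))-6,r.max().round(3),'zero',r[6,6].round(3))
    print(a[y0:y1:2,x0-4:x1:2].min(2).astype(int));print(b[y0:y1:2,x0-4:x1:2].min(2).astype(int))
E
```

```text
top shift [0 0] 1.0 zero 1.0
[[ 82  85 126 174  68  79  80  80  82  82  82  82]
 [ 81  70 174 183 174 150  82  82  82  81  82  82]
 [ 57  61 173 178 163 174 173 130  81  82  83  82]
 [ 56  60 173 176 176 173 172 175 169 110  82  82]
 [ 55  56 172 176 175 176 175 175 184 176 186  82]
 [ 71  57 185 176 175 175 175 176 174 163 177 183]
 [179  54 182 174 172 173 171 172 171 171 173 175]
 [163  55  76 184 173 173 174 174 176 183 182 174]
 [ 75  57  56  86  90  86  72  62  59  57  57  57]
 [ 55  54  55  54  55  55  56  56  55  56  56  56]]
[[200  94 126 174  68  79  80  79  82  81  81  82]
 [200  75 173 181 174 150  81  82  82  82  81  82]
 [206  63 172 178 163 174 174 130  81  81  82  82]
 [ 61  58 172 176 175 173 172 175 169 110  82  82]
 [ 54  56 172 175 175 176 175 174 184 176 186  83]
 [ 72  58 185 175 175 175 175 175 174 163 177 181]
 [179  54 182 173 172 173 171 172 171 170 173 175]
 [163  56  75 184 173 173 174 173 176 183 182 174]
 [ 75  57  56  86  90  85  72  61  59  58  58  57]
 [ 54  54  54  56  57  56  55  56  56  56  56  56]]
side shift [0 0] 0.868 zero 0.868
[[ 91 163 192 1
[... 1028 characters left out ...]
 212 195 158  67  68  62  71]
 [ 56  42  75 124 147 163 198 203 204 203 191 154  65  67  71  70]
 [ 61  65  63  66  80 158 196 200 192 189 193 130  66  62  68  71]
 [ 69  63  57  32  42 109 175 197 191 198 198 122  58  64  69  72]
 [ 69  71  63  56  40  57 122 181 191 185 186 102  62  68  67  60]
 [ 66  68  71  67  48  37  68 134 183 192 170  92  67  63  65  61]
 [ 73  73  71  66  73 115  83  82 145 193 166  88  67  67  70  71]
 [ 70  67  63  64  83 159 101  70  95 127  95  60  63  67  73  67]
 [ 74  61  46  46  62 137  98  48  70  80  53  55  80  72  69  63]
 [ 66  67  67  67  62  65  51  58 115 111  92  89 140  93  65  68]
 [ 56  72  77  72  62  94 157 186 217 220 181 169 186 101  68  65]]
```

The catch is pixel-identical to its shut state at the start, and the yoke lies just in front of its nose, at the stop and rail. I'm handing in.

```bash
python3 -c "
from workcell import bot
print(bot.finish_job())"
```

```text
the job is handed in; nothing more can be done
None
```

The job is handed in at about 25 s of the 70 s allowed: by camera and force readings the yoke is home in the corner against rail and end stop (both within roughly 2 mm) with the catch shut behind it, but the hand-in call returned no verdict.

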